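Stow the full tin and release the locked tray

ROBOT

A 6-joint arm with a two-finger parallel gripper is mounted at the origin on a cart in front of the work surface, level with it; the furniture and walls round the work are solid. World frame = base frame: x ahead of the robot, y to its left, z up, the work surface at z = 0. Lengths are in mm, angles in rad, forces in N, time in s.
With the tool pointing down it reaches from about 275 to 750 mm from the base axis. Payload 10.2 kg.
Tool frame: the origin (TCP) lies on the centre line of the jaws, within the pads' length; the fingertips stand 17 mm ahead of it and the grasp point (between the pads) lies 2 mm behind it; z points along the fingers, y is the line along which they close (so a half turn about z gives the same grasp; the last joint's range is limited). The gripper opens to 85 mm and grips with 20 to 120 N. Pads are 22 mm wide; open, the fingers measure 114 mm over their backs; the gripper's body (76 mm by 85 mm) begins 54 mm behind the grasp point. The pads swing forward as they close: fully open they stand 13 mm farther back than shut.
Start: joints at [1.018, 0.313, 1.498, -0, 1.331, -0.223], TCP at [170.036, 496.708, 248.294] pointing down, gripper open.
Joint ranges: [-2.94, 2.94], [-0.97, 2.17], [0.19, 2.56], [-1.23, 4.37], [0.02, 3.11], [-2.88, 2.88]. Speed limits (rad/s): [2.39, 2.39, 3.01, 3.14, 3.14, 3.14].

INTERFACE

Orientations are given as a unit quaternion [w, x, y, z].
In Python, from rig import ctrl gives the robot as it stands. The module is installed in compiled form; this text tells all that it offers.
- The arm moves only by the shell command python3 -m jog 'ROWS' [FORCE]. ROWS is JSON, a list of rows, each an object with "delta_pos": the shift along the world's x, y, z in mm, a list of three; "angular": the turn, a rotation vector about the world's x, y, z in rad, a list of three; "fingers": the opening, from 0 (shut) to 1 (fully open). In form: [{"delta_pos": [tx, ty, tz], "angular": [rx, ry, rz], "fingers": fingers}, ...]. A call has 1 to 10 rows; each row is the pose to reach, as a shift and turn from the pose commanded when the call began; what a row does not reach only later rows make up. A row lasts 1/8 s, in which the tool goes at most 62.5 mm and 10.7 degrees, less where a joint would pass 70% of its speed; a pose out of reach is approached as far as the arm can. A call with a gripper value outside its range is refused whole. The fingers move at their own pace and stop on an object; FORCE is the grip in N (left out, the last holds). Time passes only in rows, so rows that repeat a pose let the fingers close. It gives the time, the measured TCP pose, the force, the opening and the grip force at its end, in the units of the state.
- ctrl.sense(): the state, without advancing time (a new reading comes with each control period).
- ctrl.capture(name): name is "scene" or "top"; returns a dict with "pixels" (480x640x3 uint8, blue, green, red), "fx", "fy", "cx", "cy" (pixels), "dist" ([k1, k2, p1, p2, k3] as OpenCV has them; the pictures are not rectified), "R" (3x3) and "t" (3): a world point X has camera coordinates R X + t. Camera axes: x right, y down, z forward; pixel columns grow to the right and rows downward; lengths in mm; the calibration is good to about 2 mm. A picture is of the moment at which its call begins. There is no depth.
- ctrl.finish_job(): hands the job in; it is judged then, once.
The state is a dict: "time_s": time; "joints": joint angles; "dq": joint speeds; "tau": joint torques, N m; "eef_pos": TCP position; "ee_rot": TCP orientation; "force": force on the tool from outside, world axes, zero at the start; "wrist_torque": the same for the moment, N m; "grip_width": opening from 0.0 (shut) to 1.0 (fully open); "grip_force": force on a finger pad.
Only numpy, scipy, OpenCV 4.12 (cv2) and the standard library are available. Lean on these libraries where they do the work, as an engineer would, in place of code of your own. Each camera call takes 0.05 s, during which the arm holds its last target. There are 200 camera calls.

TASK

Two look-alike tins stand on the bench: one is full and heavy, the other is empty and light, and only their weight tells them apart. Set the full tin flat in the front bay of the pulled-out tray of the bench cabinet and the empty tin flat in the open empties box beside the vice; with the full tin stowed, press the release lever on the tray's slide and slide the tray gently, fully home. Leave the other tools where they lie.

Things in the scene. Friction and masses are not known exactly. Their poses are not given: they have to be found in the camera images.
- cabinet: Fixed plywood bench cabinet, 240 deep (x) x 258 wide x 178 high. Origin: at bench height below the middle of the tray, in the plane of the front face; +x points into the cabinet, away from the robot, z up. Its top (underside 160 mm up, y -148 to +122) overhangs the face by 48 mm, with a spray can and tape roll on it. The tray opening below is 100 mm high.
- tray (a joint): Slide of the grey tray, in m: about 0 pulled out, where it starts locked (a few mm of play), 0.19 fully home. Once unlocked, 3 N of friction resists it; it stays where it is left.
- tray_bay (a point): Centre of the floor of the tray's front bay; axes as the cabinet's. The bay is 119 (x) x 144 (y) mm inside. Its side walls stand 36 mm over this floor, the thin divider behind it 30 mm and the front panel 56 mm. Behind the divider lies a fixed dowel.
- tray_handle (a point): Middle of the round bar handle (90 mm along y) on the tray's front panel, 35 mm in front of the panel and 48 mm over the bench. Push it along cabinet +x to shut the tray. With the tray home the bar lies just below the front edge of the overhanging top, so lean the tool back (25 to 45 deg) here too. 16 N is ample.
- lever (a joint): Hinge of the sprung release lever, rad: 0 at rest, 0.26 right down (limit). From 0.16 the tray is unlocked. It takes 3 N at the pad to start and about 9 N right down, and returns when let go. Hold it down while the tray starts inward; once the tray has gone in 10 mm (tray over 0.01) it may be let go and the tray pushed home by its handle.
- lever_pad (a point): Centre of the top of the lever's steel pad (34 x 34 mm, 62 mm over the bench), outside the tray's right (-y) wall. Axes as the cabinet's. Press it down 7 mm. A dark lug on the tray, 20 mm higher, begins 17 mm beyond (+x): a tip on the pad can push the lug and tray inward. The overhanging top ends 15 mm beyond and 98 mm above, so the tool must lean back to the robot by 30 to 45 deg.
- tin_p_mid (a point): Centre of a closed plain metal tin, 100 (its x) x 60 (y) x 45 (z) mm, upright on the bench. Grasp it across its 60 mm width. It is either full (0.5 to 0.7 kg) or empty (0.1 to 0.2 kg), differently each time; of the two tins one is full and one empty. Lift it clear to feel which.
- tin_q_mid (a point): Centre of the other tin, of the same look and size, full if the first is empty and empty if it is full.
- empties_in (a point): Centre of the inner floor of the dark steel open empties box (inside 134 x 164 mm, walls 32 mm over this floor, the floor 3 mm over the bench), fixed, right of the blue vice (fixed round x 0.39, y 0.02 m; carry things 150 mm over the bench to clear it); its axes lie along the box's sides, the 164 along y.
- sanding_block: Bystander: wooden sanding block, 68 x 115 x 31 mm (longer in y), flat on the bench in the row with the tins. Origin under its centre.
- pincers: Bystander: pincers with red grips, 163 mm long, flat on the bench at the left. Origin under their centre.
- spring_clamp: Bystander: black spring clamp with orange ends, 167 mm long, flat on the bench behind the tins. Origin under its centre.
Things that resemble listed ones, but are neither listed nor needed, are in the scene too. Leave any pink look-alike of the part that bears tin_p_mid alone.

How it is judged (in metres and radians):
On the way, in this order (a step that is already met when the one before it is completed fails the run):
1. the full tin lies flat in the front bay of the pulled-out tray, let go (value of joint tray below 0.01 m and ((x of tin_p_mid in the frame of tray_bay between -0.035 and 0.035 m and y of tin_p_mid in the frame of tray_bay between -0.05 and 0.05 m and z of tin_p_mid in the frame of tray_bay below 0.028 m and angle between tin_p_mid's own z axis and vertical below 0.12 rad and contact force between tin_p and tray above 3.5 N and contact force between the fingers and tin_p below 0.1 N) or (x of tin_q_mid in the frame of tray_bay between -0.035 and 0.035 m and y of tin_q_mid in the frame of tray_bay between -0.05 and 0.05 m and z of tin_q_mid in the frame of tray_bay below 0.028 m and angle between tin_q_mid's own z axis and vertical below 0.12 rad and contact force between tin_q and tray above 3.5 N and contact force between the fingers and tin_q below 0.1 N))), for 0.2 s.
2. the release lever is pressed down while the tray is still pulled out (value of joint lever above 0.14 rad and value of joint tray below 0.02 m).
At the end, for the whole second after the job is handed in: The tray is fully home (within 8 mm) with the full tin flat on the floor of its front bay (known by its weight there, over 3.5 N), and the empty tin lies flat on the floor of the empties box (value of joint tray above 0.182 m and ((x of tin_p_mid in the frame of tray_bay between -0.035 and 0.035 m and y of tin_p_mid in the frame of tray_bay between -0.05 and 0.05 m and z of tin_p_mid in the frame of tray_bay below 0.028 m and angle between each of tin_p_mid, tin_q_mid's own z axis and vertical below 0.12 rad and contact force between tin_p and tray above 3.5 N and x of tin_q_mid in the frame of empties_in between -0.045 and 0.045 m and y of tin_q_mid in the frame of empties_in between -0.058 and 0.058 m and z of tin_q_mid in the frame of empties_in below 0.028 m) or (x of tin_q_mid in the frame of tray_bay between -0.035 and 0.035 m and y of tin_q_mid in the frame of tray_bay between -0.05 and 0.05 m and z of tin_q_mid in the frame of tray_bay below 0.028 m and angle between each of tin_q_mid, tin_p_mid's own z axis and vertical below 0.12 rad and contact force between tin_q and tray above 3.5 N and x of tin_p_mid in the frame of empties_in between -0.045 and 0.045 m and y of tin_p_mid in the frame of empties_in between -0.058 and 0.058 m and z of tin_p_mid in the frame of empties_in below 0.028 m))); the robot touches nothing.
It fails at once if the tray is slammed in (faster than 0.6 m/s) (velocity of joint tray above 0.6 m/s).
It fails at once if another tool is pushed more than 40 mm from its place (distance of any of sanding_block, pincers, spring_clamp from where it was at the start of the episode above 0.04 m).
It also fails if it takes over 72 s, if anything falls off the work surface, if the arm or the gripper's body presses on something with over 40 N, if the wrist force passes 120 N, or if a joint passes its speed limit or range.

## Working session

There is one attempt and no reset: what is moved stays moved. The work goes in short steps, Python scripts to look and compute and a shell command to move; the robot and the scene stay as the last step left them, time stands still between calls to the robot, and variables do not carry over. Pictures are saved under pics/ and viewed, at most 10 in all, crops included, and the job is handed in when it is done.

```bash
mkdir -p pics
cat > h.py <<'E'
import numpy as np, cv2
from rig import ctrl
def cam(n):
    c=ctrl.capture(n); c['K']=np.array([[c['fx'],0,c['cx']],[0,c['fy'],c['cy']],[0,0,1]]); c['d']=np.array(c['dist']); c['R']=np.array(c['R']); c['t']=np.array(c['t']); return c
def ray(c,uv,z):
    p=cv2.undistortPoints(np.array(uv,float).reshape(-1,1,2),c['K'],c['d']).reshape(-1,2)
    d=np.c_[p,np.ones(len(p))]@c['R']; o=-c['R'].T@c['t']
    return o+d*((z-o[2])/d[:,2])[:,None]
def proj(c,X):
    return cv2.projectPoints(np.array(X,float).reshape(-1,1,3),cv2.Rodrigues(c['R'])[0],c['t'],c['K'],c['d'])[0].reshape(-1,2)
E
python3 - <<'E'
from h import *
import pickle
for n in("scene","top"):
    c=cam(n); cv2.imwrite(f'pics/{n}0.png',c['pixels']); pickle.dump(c,open(n+'.pkl','wb')); print(n,-c['R'].T@c['t'],c['R'][2])
s=ctrl.sense(); print({k:np.round(s[k],3) for k in s})
E
```

```text
scene [-136.92672815 -266.08418606  862.29675766] [ 0.63684722  0.35695705 -0.68337931]
top [ 455.3784282   165.11106826 1071.74249483] [ 0.1421602   0.00557062 -0.98982799]
{'time_s': np.float64(0.1), 'joints': array([ 1.018,  0.313,  1.498, -0.   ,  1.331, -0.223]), 'dq': array([-0.   , -0.002, -0.002,  0.001, -0.001, -0.002]), 'tau': array([ 3.0000e-03, -4.1290e+01, -2.6014e+01, -0.0000e+00,  3.0000e-03,
       -0.0000e+00]), 'eef_pos': array([169.896, 496.524, 247.792]), 'ee_rot': array([-0.   ,  0.164,  0.986, -0.001]), 'force': array([ 0.9  ,  0.036, -0.276]), 'wrist_torque': array([ 0.032,  0.014, -0.014]), 'grip_force': np.float64(0.0), 'grip_width': np.float64(1.003)}
```

View pics/scene0.png

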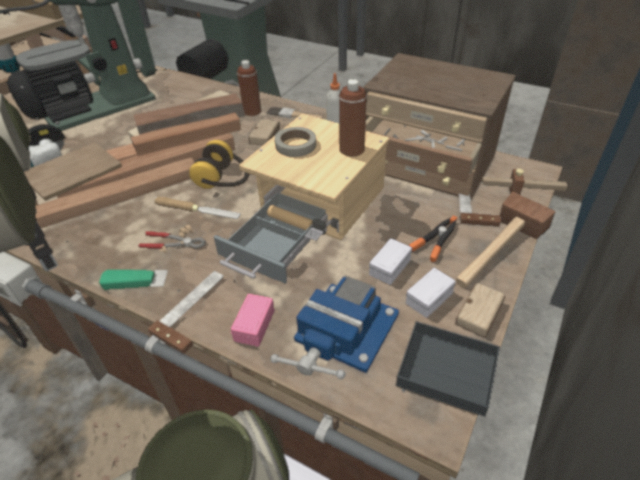

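View pics/top0.png

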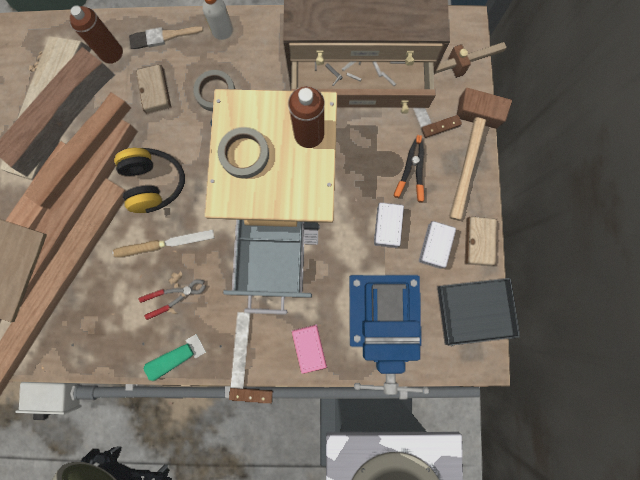

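The scene view shows the vice, box and white tins at lower right. In the top view the white tins are near (390,225) and (438,245), the box is near (478,310), the tray near (268,258), the handle near (268,311) and the lever pad near (311,233).

Run:
```python
from h import *
import pickle
c=pickle.load(open('top.pkl','rb')); s=pickle.load(open('scene.pkl','rb'))
im=c['pixels']; hsv=cv2.cvtColor(im,cv2.COLOR_BGR2HSV)
m=((hsv[...,1]<45)&(hsv[...,2]>165)).astype(np.uint8); m[:,:360]=0; m[:190]=0; m[280:]=0; m[:,465:]=0
for k in cv2.findContours(m,0,2)[0]:
    if cv2.contourArea(k)>300:
        b=cv2.boxPoints(cv2.minAreaRect(k)); P=ray(c,b,45); e=P[1]-P[0]; f=P[2]-P[1]
        print('tin',P.mean(0).round(1),np.linalg.norm(e).round(1),np.linalg.norm(f).round(1),np.degrees(np.arctan2(e[1],e[0])).round(1),np.degrees(np.arctan2(f[1],f[0])).round(1),b.mean(0).round())
a=cv2.resize(im[205:325,215:335],(600,600),interpolation=3)
b=cv2.resize(s['pixels'][170:290,205:335],(650,600),interpolation=3)
cv2.imwrite('pics/tray_t.png',a);cv2.imwrite('pics/tray_s.png',b)
# box rim
m=((hsv[...,2]<85)).astype(np.uint8); m[:,:430]=0;m[:265]=0;m[360:]=0;m[:,525:]=0
cv2.imwrite('pics/boxcrop.png',cv2.resize(im[265:355,425:530],(700,600),interpolation=3))
```

```text
tin [ 595.4 -105.5   45. ] 99.0 58.6 -16.8 -105.4 [439. 244.]
tin [642.9  10.7  45. ] 98.5 58.7 -6.5 -95.7 [389. 224.]
```

View pics/tray_t.png

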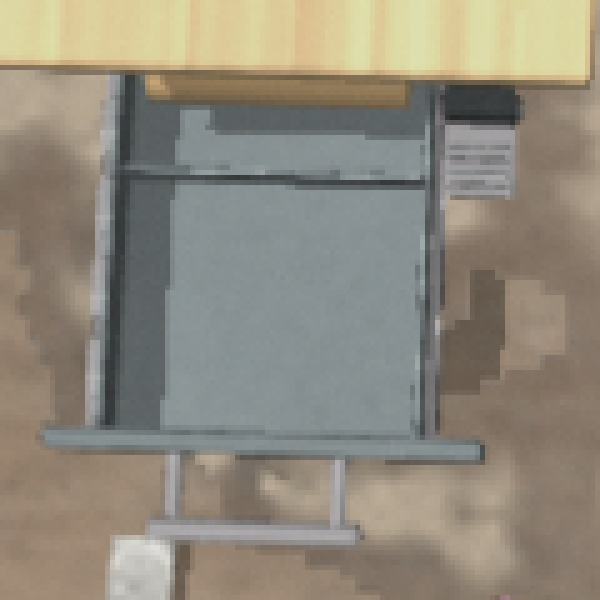

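View pics/tray_s.png

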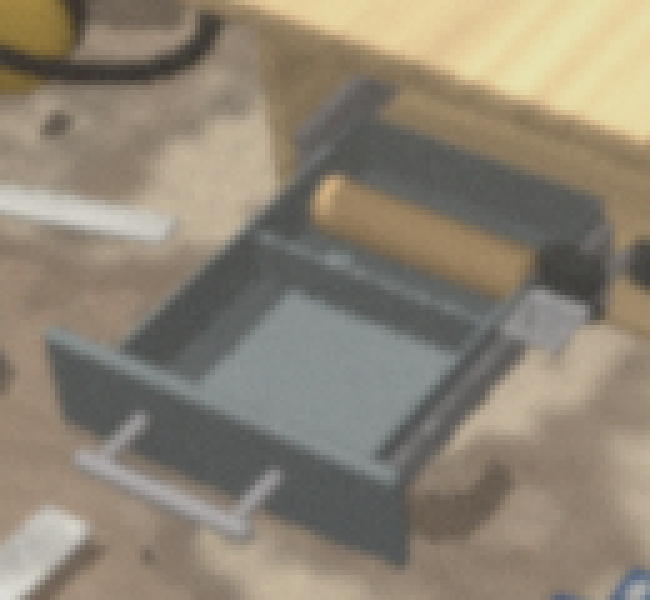

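View pics/boxcrop.png

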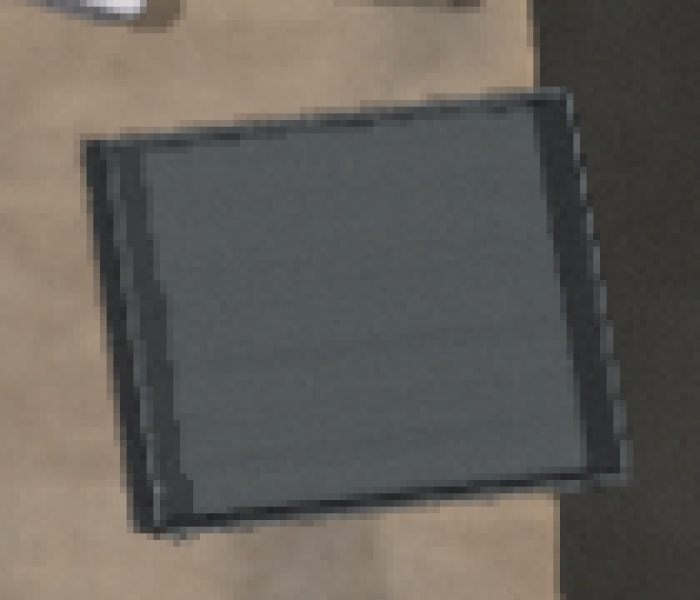

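The tray crop shows the handle bar from (148,528) to (362,535), the pad centred near (479,161) and the panel top from (42,436) to (484,452). The box crop shows the rim corners at (110,138), (572,92), (628,480) and (157,535).

Run:
```python
from h import *
import pickle
c=pickle.load(open('top.pkl','rb')); s=pickle.load(open('scene.pkl','rb'))
T=lambda *p:np.array(p)/5+[214.6,204.6]; S=lambda *p:np.array(p)/5+[204.6,169.6]; B=lambda *p:np.array(p)/6.667+[424.6,264.6]
b=ray(c,B((110,138),(572,92),(628,480),(157,535)),35)
print('box',b.round(1),b.mean(0).round(1),np.linalg.norm(np.roll(b,-1,0)-b,axis=1).round(1))
h=ray(c,T((148,528),(362,535)),48);d=h[0]-h[1];print('handle',h.round(1),h.mean(0).round(1),np.linalg.norm(d),np.degrees(np.arctan2(-d[0],d[1])))
h2=ray(s,S((80,460),(245,528)),48);print('handle scene',h2.mean(0).round(1),np.linalg.norm(h2[0]-h2[1]))
p=ray(c,T((445,125),(515,125),(513,198),(443,195)),62);print('pad',p.round(1),p.mean(0).round(1))
print('pad scene',ray(s,S((547,318),),62).round(1))
for z in(60,66,72):
  f=ray(c,T((42,436),(484,452)),z);f2=ray(s,S((47,332),(408,475)),z);print('panel',z,f.mean(0).round(1),f2.mean(0).round(1))
  d=f[0]-f[1];print(np.degrees(np.arctan2(-d[0],d[1])))
dv=ray(c,T((122,172),(425,183)),45);print('divider',dv.round(1),dv.mean(0))
ft=ray(c,T((40,64),(592,82)),178)
print('top edge L?',ray(c,T((592,82)),178).round(1),ray(c,[[206,218],[332,220]],178).round(1))
fl=ray(c,T((118,178),(425,187),(415,437),(105,427)),12);print('bay',fl.mean(0))
```

```text
box [[ 497.8 -110.4   35. ]
 [ 513.9 -276.8   35. ]
 [ 378.1 -290.    35. ]
 [ 360.3 -122.7   35. ]] [ 437.5 -200.    35. ] [167.2 136.5 168.2 138.1]
handle [[439.1 349.1  48. ]
 [436.4 250.1  48. ]] [437.7 299.6  48. ] 98.95063863956923 -1.5456867801099623
handle scene [438.3 300.1  48. ] 92.3295438346926
pad [[625.4 212.9  62. ]
 [625.4 180.3  62. ]
 [591.2 181.1  62. ]
 [592.5 213.5  62. ]] [608.6 196.9  62. ]
pad scene [[608.5 194.4  62. ]]
panel 60 [477.6 295.4  60. ] [491.1 301.9  60. ]
-1.7987816071473666
panel 66 [477.4 294.6  66. ] [486.4 297.7  66. ]
-1.7987816071473595
panel 72 [477.3 293.8  72. ] [481.7 293.4  72. ]
-1.7987816071473681
divider [[605.5 366.4  45. ]
 [600.5 222.9  45. ]] [602.98223181 294.61245064  45.        ]
top edge L? [[624.  146.8 178. ]] [[630.  410.6 178. ]
 [626.1 148.9 178. ]]
bay [544.80957804 301.30873037  12.        ]
```

```bash
python3 -m jog '[{"delta_pos":[50,-50,0],"angular":[0,0,0.04],"fingers":1},{"delta_pos":[90,-93,0],"angular":[0,0,0.07],"fingers":1},{"delta_pos":[134,-136,0],"angular":[0,0,0.1],"fingers":1},{"delta_pos":[177,-180,0],"angular":[0,0,0.13],"fingers":1},{"delta_pos":[220,-224,0],"angular":[0,0,0.16],"fingers":1},{"delta_pos":[263,-268,0],"angular":[0,0,0.19],"fingers":1},{"delta_pos":[306,-312,0],"angular":[0,0,0.22],"fingers":1},{"delta_pos":[349,-356,0],"angular":[0,0,0.22],"fingers":1},{"delta_pos":[392,-400,0],"angular":[0,0,0.22],"fingers":1},{"delta_pos":[435,-444,0],"angular":[0,0,0.22],"fingers":1}]' 60
python3 - <<'E'
from h import *
import pickle
c=pickle.load(open('top.pkl','rb'))
im=c['pixels']; print('block left top edge',ray(c,[[466,216],[465,264],[496,219],[496,265]],31).round(1)); print('clamp',ray(c,[[425,200]],10).round(1))
s=ctrl.sense();print(s['eef_pos'],s['ee_rot'],s['joints'])
E
```

```text
time_s: 1.35
eef_pos: [606.1, 51.1, 248.0]
ee_rot: [-0.0, 0.055, 0.998, 0.0]
force: [0.6, 1.4, 0.1]
grip_width: 1.0
grip_force: 0.0
block left top edge [[ 664.9 -178.    31. ]
 [ 548.5 -170.5   31. ]
 [ 657.8 -251.3   31. ]
 [ 546.1 -245.3   31. ]]
clamp [[709.1 -84.4  10. ]]
[606.11937835  51.05531451 247.99554169] [-2.57759283e-04  5.49686059e-02  9.98488047e-01  8.04371049e-05] [-1.08402243e-01  5.00228940e-01  1.22615897e+00  1.34742964e-04
  1.41572811e+00 -1.56922676e+00]
```

```bash
python3 -m jog '[{"delta_pos":[38,-42,0],"angular":[0,0,0],"fingers":1},{"delta_pos":[38,-42,-50],"angular":[0,0,0],"fingers":1},{"delta_pos":[38,-42,-100],"angular":[0,0,0],"fingers":1},{"delta_pos":[38,-42,-150],"angular":[0,0,0],"fingers":1},{"delta_pos":[38,-42,-190],"angular":[0,0,0],"fingers":1},{"delta_pos":[38,-42,-210],"angular":[0,0,0],"fingers":1},{"delta_pos":[38,-42,-220],"angular":[0,0,0],"fingers":1},{"delta_pos":[38,-42,-220],"angular":[0,0,0],"fingers":0.5},{"delta_pos":[38,-42,-220],"angular":[0,0,0],"fingers":0.5},{"delta_pos":[38,-42,-220],"angular":[0,0,0],"fingers":0.5}]' 60
```

```text
time_s: 2.6
eef_pos: [643.9, 10.6, 29.9]
ee_rot: [0.001, 0.055, 0.998, -0.0]
force: [-0.8, -0.4, 5.0]
grip_width: 0.695
grip_force: 66.6
```

```bash
python3 -m jog '[{"delta_pos":[0,0,10],"angular":[0,0,0],"fingers":0.5},{"delta_pos":[0,0,35],"angular":[0,0,0],"fingers":0.5},{"delta_pos":[0,0,70],"angular":[0,0,0],"fingers":0.5},{"delta_pos":[0,0,110],"angular":[0,0,0],"fingers":0.5},{"delta_pos":[0,0,135],"angular":[0,0,0],"fingers":0.5},{"delta_pos":[0,0,150],"angular":[0,0,0],"fingers":0.5},{"delta_pos":[0,0,150],"angular":[0,0,0],"fingers":0.5},{"delta_pos":[0,0,150],"angular":[0,0,0],"fingers":0.5}]'
python3 -c "
from rig import ctrl;s=ctrl.sense();print(s['force'],s['wrist_torque'],s['joints'],s['eef_pos'])"
```

```text
time_s: 3.6
eef_pos: [642.5, 10.8, 176.9]
ee_rot: [-0.001, 0.055, 0.998, 0.0]
force: [-1.2, 0.6, -1.3]
grip_width: 0.692
grip_force: 65.9
[-1.18740601  0.63324558 -1.27749055] [-0.02006095  0.01641567  0.00495377] [-1.65187764e-01  6.30423334e-01  1.20229278e+00 -1.62522545e-05
  1.31121369e+00 -1.62616993e+00] [642.53363407  10.7864358  176.93773842]
```

The lift reads about 1.3 N, so this is the empty tin and it goes to the box.

```bash
python3 -m jog '[{"delta_pos":[-35,-35,0],"angular":[0,0,0.04],"fingers":0.5},{"delta_pos":[-75,-78,0],"angular":[0,0,0.08],"fingers":0.5},{"delta_pos":[-115,-119,0],"angular":[0,0,0.12],"fingers":0.5},{"delta_pos":[-155,-160,0],"angular":[0,0,0.16],"fingers":0.5},{"delta_pos":[-190,-195,0],"angular":[0,0,0.2],"fingers":0.5},{"delta_pos":[-205,-211,0],"angular":[0,0,0.206],"fingers":0.5},{"delta_pos":[-205,-211,-40],"angular":[0,0,0.206],"fingers":0.5},{"delta_pos":[-205,-211,-80],"angular":[0,0,0.206],"fingers":0.5},{"delta_pos":[-205,-211,-115],"angular":[0,0,0.206],"fingers":0.5},{"delta_pos":[-205,-211,-135],"angular":[0,0,0.206],"fingers":0.5}]'
```

```text
time_s: 4.85
eef_pos: [436.9, -199.5, 40.9]
ee_rot: [-0.001, -0.048, 0.999, 0.001]
force: [0.8, -0.1, -1.5]
grip_width: 0.689
grip_force: 65.9
```

```bash
python3 -m jog '[{"delta_pos":[0,0,-6],"angular":[0,0,0],"fingers":0.5},{"delta_pos":[0,0,-11],"angular":[0,0,0],"fingers":0.5},{"delta_pos":[0,0,-11],"angular":[0,0,0],"fingers":0.5},{"delta_pos":[0,0,-11],"angular":[0,0,0],"fingers":1},{"delta_pos":[0,0,-11],"angular":[0,0,0],"fingers":1},{"delta_pos":[0,0,-11],"angular":[0,0,0],"fingers":1}]'
```

```text
time_s: 5.6
eef_pos: [438.1, -200.4, 32.4]
ee_rot: [0.0, -0.048, 0.999, -0.0]
force: [0.4, 0.1, -0.3]
grip_width: 0.996
grip_force: 0.0
```

```bash
python3 -m jog '[{"delta_pos":[0,0,40],"angular":[0,0,0],"fingers":1},{"delta_pos":[0,0,90],"angular":[0,0,0],"fingers":1},{"delta_pos":[25,15,120],"angular":[0,0,-0.1],"fingers":1},{"delta_pos":[75,45,120],"angular":[0,0,-0.2],"fingers":1},{"delta_pos":[125,75,120],"angular":[0,0,-0.3],"fingers":0.95},{"delta_pos":[157,94,120],"angular":[0,0,-0.377],"fingers":0.95},{"delta_pos":[157,94,80],"angular":[0,0,-0.377],"fingers":0.95},{"delta_pos":[157,94,40],"angular":[0,0,-0.377],"fingers":0.95},{"delta_pos":[157,94,10],"angular":[0,0,-0.377],"fingers":0.95},{"delta_pos":[157,94,-4],"angular":[0,0,-0.377],"fingers":0.95}]'
```

```text
time_s: 6.85
eef_pos: [594.4, -106.1, 26.7]
ee_rot: [-0.001, 0.14, 0.99, 0.0]
force: [-0.1, 0.5, 0.0]
grip_width: 0.948
grip_force: 0.0
```

```bash
python3 -m jog '[{"delta_pos":[0,0,0],"angular":[0,0,0],"fingers":0.5},{"delta_pos":[0,0,0],"angular":[0,0,0],"fingers":0.5},{"delta_pos":[0,0,0],"angular":[0,0,0],"fingers":0.5},{"delta_pos":[0,0,15],"angular":[0,0,0],"fingers":0.5},{"delta_pos":[0,0,50],"angular":[0,0,0],"fingers":0.5},{"delta_pos":[0,0,90],"angular":[0,0,0],"fingers":0.5},{"delta_pos":[0,0,130],"angular":[0,0,0],"fingers":0.5},{"delta_pos":[0,0,150],"angular":[0,0,0],"fingers":0.5},{"delta_pos":[0,0,150],"angular":[0,0,0],"fingers":0.5}]' 80
```

```text
time_s: 7.98
eef_pos: [595.4, -106.4, 180.3]
ee_rot: [0.002, 0.14, 0.99, -0.0]
force: [0.6, 0.3, -6.9]
grip_width: 0.691
grip_force: 88.7
```

Force is about 6.9 N, so this is the full tin. Now to the tray bay.

```bash
python3 -m jog '[{"delta_pos":[-25,35,0],"angular":[0,0,0.04],"fingers":0.5},{"delta_pos":[-54,80,0],"angular":[0,0,0.08],"fingers":0.5},{"delta_pos":[-54,130,0],"angular":[0,0,0.12],"fingers":0.5},{"delta_pos":[-54,180,0],"angular":[0,0,0.16],"fingers":0.5},{"delta_pos":[-54,230,0],"angular":[0,0,0.2],"fingers":0.5},{"delta_pos":[-54,280,0],"angular":[0,0,0.253],"fingers":0.5},{"delta_pos":[-54,330,0],"angular":[0,0,0.253],"fingers":0.5},{"delta_pos":[-54,375,0],"angular":[0,0,0.253],"fingers":0.5},{"delta_pos":[-54,403,0],"angular":[0,0,0.253],"fingers":0.5},{"delta_pos":[-54,403,0],"angular":[0,0,0.253],"fingers":0.5}]'
```

```text
time_s: 9.22
eef_pos: [540.0, 298.3, 176.7]
ee_rot: [-0.001, 0.013, 1.0, -0.0]
force: [-0.5, -0.6, -5.3]
grip_width: 0.69
grip_force: 89.3
```

```bash
python3 -m jog '[{"delta_pos":[0,0,-35],"angular":[0,0,0],"fingers":0.5},{"delta_pos":[0,0,-70],"angular":[0,0,0],"fingers":0.5},{"delta_pos":[0,0,-100],"angular":[0,0,0],"fingers":0.5},{"delta_pos":[0,0,-118],"angular":[0,0,0],"fingers":0.5},{"delta_pos":[0,0,-124],"angular":[0,0,0],"fingers":0.5},{"delta_pos":[0,0,-127],"angular":[0,0,0],"fingers":0.5},{"delta_pos":[0,0,-127],"angular":[0,0,0],"fingers":0.5}]'
python3 - <<'E'
from h import *
c=cam('scene'); cv2.imwrite('pics/over.png',cv2.resize(c['pixels'][140:290,190:350],(640,600),interpolation=3))
E
```

```text
time_s: 10.1
eef_pos: [541.4, 296.8, 52.0]
ee_rot: [0.001, 0.014, 1.0, 0.0]
force: [-0.1, -0.0, -5.4]
grip_width: 0.685
grip_force: 90.1
```

View pics/over.png

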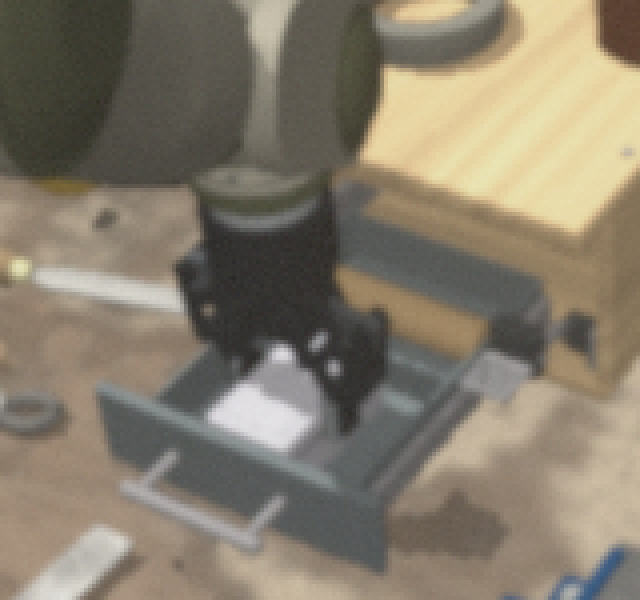

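The tin (centred near (265,410)) is inside the bay between panel and divider, clear of the walls. Lower until the floor carries it.

```bash
python3 -m jog '[{"delta_pos":[0,0,-3],"angular":[0,0,0],"fingers":0.5},{"delta_pos":[0,0,-5],"angular":[0,0,0],"fingers":0.5},{"delta_pos":[0,0,-5],"angular":[0,0,0],"fingers":0.5}]'
```

```text
time_s: 10.52
eef_pos: [543.8, 296.9, 51.2]
ee_rot: [0.004, 0.014, 1.0, 0.001]
force: [-0.5, -4.7, 22.1]
grip_width: 0.689
grip_force: 93.5
```

```bash
python3 -m jog '[{"delta_pos":[0,0,-2],"angular":[0,0,0],"fingers":0.5},{"delta_pos":[0,0,-4],"angular":[0,0,0],"fingers":0.5},{"delta_pos":[0,0,-4],"angular":[0,0,0],"fingers":0.5}]'
```

```text
time_s: 10.9
eef_pos: [544.8, 296.9, 51.1]
ee_rot: [0.006, 0.014, 1.0, 0.001]
force: [-11.0, -11.6, 50.6]
grip_width: 0.689
grip_force: 97.0
```

```bash
python3 -m jog '[{"delta_pos":[0,0,7],"angular":[0,0,0],"fingers":0.5},{"delta_pos":[0,0,8],"angular":[0,0,0],"fingers":0.5},{"delta_pos":[0,0,8],"angular":[0,0,0],"fingers":0.5}]'; python3 -c "
from rig import ctrl;s=ctrl.sense();print(s['force'],s['wrist_torque'])"
```

```text
time_s: 11.28
eef_pos: [541.5, 296.9, 51.3]
ee_rot: [0.001, 0.014, 1.0, 0.0]
force: [-2.3, -2.2, 8.3]
grip_width: 0.687
grip_force: 91.9
[-2.34104472 -2.21633504  8.31207672] [-0.28858702  0.41534916  0.02294057]
```

```bash
python3 -m jog '[{"delta_pos":[0,0,1],"angular":[0,0,0],"fingers":1},{"delta_pos":[0,0,1],"angular":[0,0,0],"fingers":1},{"delta_pos":[0,0,1],"angular":[0,0,0],"fingers":1},{"delta_pos":[0,0,20],"angular":[0,0,0],"fingers":1},{"delta_pos":[0,0,60],"angular":[0,0,0],"fingers":1},{"delta_pos":[0,0,110],"angular":[0,0,0],"fingers":1},{"delta_pos":[-40,-20,150],"angular":[0,0,0],"fingers":0},{"delta_pos":[-80,-60,170],"angular":[0,0,0],"fingers":0},{"delta_pos":[-110,-100,170],"angular":[0,0,0],"fingers":0},{"delta_pos":[-110,-130,170],"angular":[0,0,0],"fingers":0}]'
python3 - <<'E'
from h import *
import pickle
c=cam('top'); s=cam('scene'); 
cv2.imwrite('pics/placed.png',np.hstack([cv2.resize(c['pixels'][190:320,215:345],(400,400),interpolation=3),cv2.resize(s['pixels'][170:300,205:335],(400,400),interpolation=3)]))
pickle.dump(c,open('top1.pkl','wb'));pickle.dump(s,open('scene1.pkl','wb'))
im=c['pixels'];hsv=cv2.cvtColor(im,cv2.COLOR_BGR2HSV)
m=((hsv[...,1]<45)&(hsv[...,2]>165)).astype(np.uint8)
for k in cv2.findContours(m,0,2)[0]:
    if 600<cv2.contourArea(k)<4000:
        b=cv2.boxPoints(cv2.minAreaRect(k));print(b.mean(0));P=ray(c,b,66);print(P.round(1),P.mean(0),ray(c,b,48).mean(0))
E
```

```text
time_s: 12.52
eef_pos: [429.5, 165.8, 222.1]
ee_rot: [0.001, 0.014, 1.0, 0.0]
force: [1.3, 0.6, 0.3]
grip_width: 0.142
grip_force: 0.0
[420.  447.5]
[[ 168.4   43.7   66. ]
 [ 167.1 -137.5   66. ]
 [ 113.7 -136.2   66. ]
 [ 115.2   44.1   66. ]] [141.07977589 -46.47944099  66.        ] [135.4547021 -50.266324   48.       ]
[329.  454.5]
[[178.8 186.4  66. ]
 [179.  120.5  66. ]
 [ 75.1 120.6  66. ]
 [ 74.8 185.9  66. ]] [126.92257556 153.34677336  66.        ] [121.04412717 153.13622513  48.        ]
[ 40.05991 398.00238]
[[203.1 866.   66. ]
 [269.8 867.8  66. ]
 [268.9 754.4  66. ]
 [202.9 753.2  66. ]] [236.1849308  810.35283742  66.        ] [232.2619754  821.90087472  48.        ]
[331.189  395.7988]
[[267.6 227.7  66. ]
 [288.1  76.6  66. ]
 [236.8  69.9  66. ]
 [216.6 220.2  66. ]] [252.27530088 148.61749139  66.        ] [248.64031846 148.32230213  48.        ]
[239.92204 349.3304 ]
[[270.9 373.   66. ]
 [437.1 363.4  66. ]
 [434.9 333.6  66. ]
 [268.9 343.7  66. ]] [352.9540381  353.43772344  66.        ] [351.12092572 356.80824801  48.        ]
[285.39185 369.54968]
[[438. 
[... 233 characters left out ...]
93.1  66. ]
 [354.1 229.7  66. ]] [404.31691698 166.32826774  66.        ] [403.40305761 166.35005223  48.        ]
[370.132   359.27377]
[[458.2  96.3  66. ]
 [463.1  61.2  66. ]
 [208.3  28.   66. ]
 [203.7  62.2  66. ]] [333.32002036  61.94418324  66.        ] [331.13551354  60.09778225  48.        ]
[481.12665 310.94977]
[[ 483.4 -159.2   66. ]
 [ 490.7 -215.9   66. ]
 [ 393.6 -224.8   66. ]
 [ 386.7 -168.7   66. ]] [ 438.60654547 -192.14958223   66.        ] [ 438.30637531 -198.54355657   48.        ]
[266.19385 265.51077]
[[493.9 328.6  66. ]
 [591.9 325.5  66. ]
 [588.7 266.7  66. ]
 [491.  270.6  66. ]] [541.37522466 297.84309523  66.        ] [542.91432869 300.21863022  48.        ]
```

View pics/placed.png

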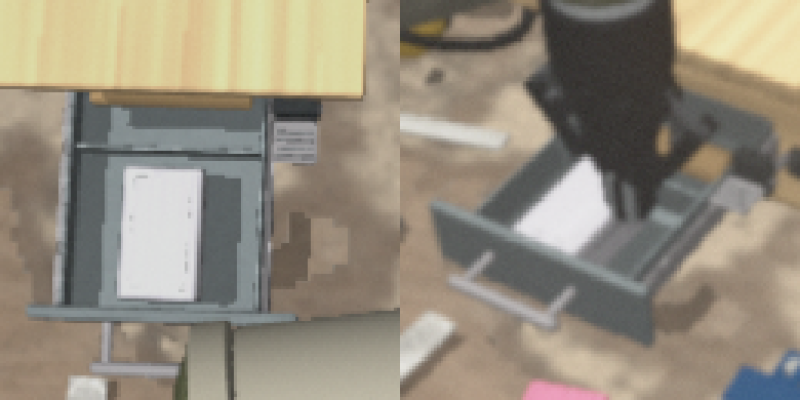

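The tin sits flat in the bay at (160,232) in the left half, and the tray is still out. Now lean back by 35° and approach the lever pad along the tool axis.

```bash
python3 -m jog '[{"delta_pos":[10,5,0],"angular":[0,-0.15,0],"fingers":0},{"delta_pos":[30,12,0],"angular":[0,-0.3,0],"fingers":0},{"delta_pos":[55,20,-5],"angular":[0,-0.45,0],"fingers":0},{"delta_pos":[80,25,-15],"angular":[0,-0.61,0],"fingers":0},{"delta_pos":[105,30,-30],"angular":[0,-0.61,0],"fingers":0},{"delta_pos":[110,30,-40],"angular":[0,-0.61,0],"fingers":0},{"delta_pos":[110,30,-40],"angular":[0,-0.61,0],"fingers":0},{"delta_pos":[110,30,-40],"angular":[0,-0.61,0],"fingers":0}]'
python3 - <<'E'
from h import *
from scipy.spatial.transform import Rotation as Q
s=ctrl.sense();print(Q.from_quat(s['ee_rot'],scalar_first=True).as_matrix().round(3),s['eef_pos'],s['force'],s['grip_width'])
E
```

```text
time_s: 13.62
eef_pos: [540.8, 196.8, 181.0]
ee_rot: [0.301, 0.013, 0.954, 0.004]
force: [-1.7, -0.8, -1.0]
grip_width: 0.001
grip_force: 0.0
[[-0.819  0.023  0.573]
 [ 0.028  1.     0.   ]
 [-0.573  0.016 -0.819]] [540.80995226 196.76761163 181.04272277] [-1.65345303 -0.81956642 -1.00415021] 0.000762771869997362
```

```bash
python3 -m jog '[{"delta_pos":[20,0,-28],"angular":[0,0,0],"fingers":0},{"delta_pos":[42,0,-60],"angular":[0,0,0],"fingers":0},{"delta_pos":[54,0,-77],"angular":[0,0,0],"fingers":0},{"delta_pos":[57,0,-83],"angular":[0,0,0],"fingers":0},{"delta_pos":[57,0,-83],"angular":[0,0,0],"fingers":0},{"delta_pos":[57,0,-83],"angular":[0,0,0],"fingers":0}]'
python3 - <<'E'
from h import *
c=cam('scene');s=ctrl.sense();print(s['force'],s['eef_pos'])
cv2.imwrite('pics/lever.png',cv2.resize(c['pixels'][170:290,250:380],(650,600),interpolation=3))
E
```

```text
time_s: 14.38
eef_pos: [598.0, 196.9, 98.5]
ee_rot: [0.301, 0.013, 0.954, 0.004]
force: [0.1, -0.6, -0.3]
grip_width: 0.001
grip_force: 0.0
[-0.5853631  -0.2014171   1.26878625] [598.04296028 196.85705543  98.41618552]
```

View pics/lever.png

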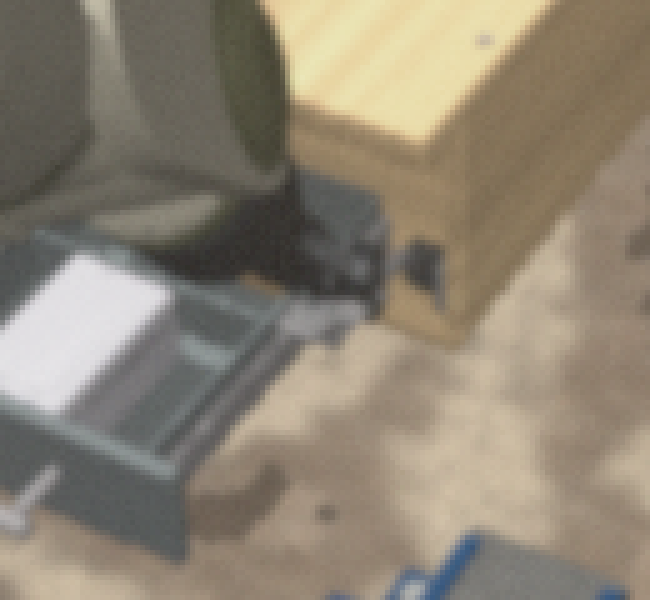

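The fingertips (around (330,280)) are just above the pad (325,315). Press down.

```bash
python3 -m jog '[{"delta_pos":[0,0,-6],"angular":[0,0,0],"fingers":0},{"delta_pos":[0,0,-12],"angular":[0,0,0],"fingers":0},{"delta_pos":[0,0,-15],"angular":[0,0,0],"fingers":0},{"delta_pos":[0,0,-15],"angular":[0,0,0],"fingers":0}]'; python3 -m jog '[{"delta_pos":[0,0,-3],"angular":[0,0,0],"fingers":0},{"delta_pos":[0,0,-3],"angular":[0,0,0],"fingers":0}]';python3 -m jog '[{"delta_pos":[0,0,-3],"angular":[0,0,0],"fingers":0},{"delta_pos":[0,0,-3],"angular":[0,0,0],"fingers":0}]'
```

```text
time_s: 14.92
eef_pos: [597.9, 196.7, 81.9]
ee_rot: [0.3, 0.013, 0.954, 0.004]
force: [-0.7, -0.2, 0.5]
grip_width: 0.002
grip_force: 0.0
time_s: 15.18
eef_pos: [598.2, 196.8, 79.6]
ee_rot: [0.301, 0.013, 0.954, 0.004]
force: [-1.3, -0.5, 2.2]
grip_width: -0.0
grip_force: 1.3
time_s: 15.42
eef_pos: [598.0, 196.9, 77.2]
ee_rot: [0.301, 0.013, 0.954, 0.004]
force: [-8.9, -0.4, 10.8]
grip_width: 0.003
grip_force: 5.9
```

```bash
python3 -m jog '[{"delta_pos":[-3,0,0],"angular":[0,0,0],"fingers":0},{"delta_pos":[-3,0,0],"angular":[0,0,0],"fingers":0}]'; python3 -m jog '[{"delta_pos":[0,0,-2.5],"angular":[0,0,0],"fingers":0},{"delta_pos":[0,0,-2.5],"angular":[0,0,0],"fingers":0}]'; python3 -m jog '[{"delta_pos":[0,0,-2.5],"angular":[0,0,0],"fingers":0},{"delta_pos":[0,0,-2.5],"angular":[0,0,0],"fingers":0}]'
```

```text
time_s: 15.68
eef_pos: [595.5, 196.9, 77.0]
ee_rot: [0.301, 0.013, 0.953, 0.004]
force: [0.3, -0.3, 4.4]
grip_width: -0.002
grip_force: 2.1
time_s: 15.92
eef_pos: [595.4, 196.9, 74.1]
ee_rot: [0.301, 0.013, 0.954, 0.004]
force: [0.2, 0.9, 4.1]
grip_width: 0.0
grip_force: 2.7
time_s: 16.18
eef_pos: [595.4, 196.8, 71.6]
ee_rot: [0.301, 0.013, 0.954, 0.004]
force: [0.7, 0.7, 5.1]
grip_width: -0.003
grip_force: 2.5
```

```bash
python3 -m jog '[{"delta_pos":[0,0,-2.5],"angular":[0,0,0],"fingers":0},{"delta_pos":[0,0,-2.5],"angular":[0,0,0],"fingers":0}]'; python3 -m jog '[{"delta_pos":[0,0,-2.5],"angular":[0,0,0],"fingers":0},{"delta_pos":[0,0,-2.5],"angular":[0,0,0],"fingers":0}]'; python3 -m jog '[{"delta_pos":[0,0,-2],"angular":[0,0,0],"fingers":0},{"delta_pos":[0,0,-2],"angular":[0,0,0],"fingers":0}]'
```

```text
time_s: 16.42
eef_pos: [595.7, 196.9, 69.6]
ee_rot: [0.301, 0.013, 0.953, 0.004]
force: [-0.5, 0.4, 8.4]
grip_width: 0.001
grip_force: 4.0
time_s: 16.68
eef_pos: [597.2, 197.0, 69.1]
ee_rot: [0.303, 0.013, 0.953, 0.005]
force: [-1.0, -1.6, 16.5]
grip_width: -0.001
grip_force: 8.3
time_s: 16.92
eef_pos: [598.4, 197.1, 68.8]
ee_rot: [0.305, 0.013, 0.952, 0.005]
force: [-2.4, -3.5, 23.7]
grip_width: -0.001
grip_force: 11.9
```

The lever is hard down. Push inward while holding it.

```bash
python3 -m jog '[{"delta_pos":[3,0,0],"angular":[0,0,0],"fingers":0},{"delta_pos":[6,0,0],"angular":[0,0,0],"fingers":0},{"delta_pos":[9,0,0],"angular":[0,0,0],"fingers":0},{"delta_pos":[12,0,0],"angular":[0,0,0],"fingers":0},{"delta_pos":[15,0,0],"angular":[0,0,0],"fingers":0},{"delta_pos":[18,0,0],"angular":[0,0,0],"fingers":0},{"delta_pos":[18,0,0],"angular":[0,0,0],"fingers":0}]'
```

```text
time_s: 17.8
eef_pos: [616.6, 196.7, 68.9]
ee_rot: [0.305, 0.013, 0.952, 0.005]
force: [-0.3, -6.5, 21.6]
grip_width: 0.002
grip_force: 10.9
```

```bash
cat > tray.py <<'E'
from h import *
c=cam('top');hsv=cv2.cvtColor(c['pixels'],cv2.COLOR_BGR2HSV)
m=((hsv[...,1]<45)&(hsv[...,2]>165)).astype(np.uint8);m[:,:225]=0;m[:,300:]=0;m[300:]=0;m[:190]=0
for k in cv2.findContours(m,0,2)[0]:
    if cv2.contourArea(k)>60:
        b=cv2.boxPoints(cv2.minAreaRect(k));print(b.mean(0),ray(c,b,66).round(1).tolist())
s=ctrl.sense();print(s['eef_pos'],s['force'])
E
python3 tray.py
```

```text
[288. 288.] [[514.8, 272.5, 66.0], [515.0, 222.2, 66.0], [465.1, 221.8, 66.0], [464.9, 271.7, 66.0]]
[266.71405 256.57587] [[514.5, 328.1, 66.0], [612.9, 324.4, 66.0], [609.4, 265.6, 66.0], [511.1, 270.1, 66.0]]
[616.58985956 196.66832823  68.9207379 ] [ 0.30219729 -5.66405681 21.61860409]
```

The tray has moved in by about 20 mm and is unlocked. Retreat and go round to the handle.

```bash
python3 -m jog '[{"delta_pos":[-8,0,12],"angular":[0,0,0],"fingers":0},{"delta_pos":[-30,0,45],"angular":[0,0,0],"fingers":0},{"delta_pos":[-60,0,85],"angular":[0,0,0],"fingers":0},{"delta_pos":[-95,15,110],"angular":[0,0,0],"fingers":0},{"delta_pos":[-135,45,110],"angular":[0,0,0],"fingers":0},{"delta_pos":[-175,75,110],"angular":[0,0,0],"fingers":0},{"delta_pos":[-212,102,100],"angular":[0,0,0],"fingers":0},{"delta_pos":[-212,102,67],"angular":[0,0,0],"fingers":0},{"delta_pos":[-212,102,67],"angular":[0,0,0],"fingers":0}]'; python3 tray.py
```

```text
time_s: 18.98
eef_pos: [399.5, 298.1, 129.1]
ee_rot: [0.298, 0.013, 0.954, 0.003]
force: [0.1, -0.1, 0.6]
grip_width: -0.001
grip_force: 0.0
[266.7412  256.64008] [[514.2, 328.1, 66.0], [612.9, 324.4, 66.0], [609.3, 265.5, 66.0], [510.8, 270.0, 66.0]]
[400.60930177 298.25652502 130.68262598] [-0.07510662 -0.58869693 -0.05275575]
```

```bash
python3 -m jog '[{"delta_pos":[5,1,-40],"angular":[0,0,0],"fingers":0},{"delta_pos":[5,1,-75],"angular":[0,0,0],"fingers":0},{"delta_pos":[5,1,-85],"angular":[0,0,0],"fingers":0},{"delta_pos":[15,1,-85],"angular":[0,0,0],"fingers":0},{"delta_pos":[25,1,-85],"angular":[0,0,0],"fingers":0},{"delta_pos":[35,1,-85],"angular":[0,0,0],"fingers":0},{"delta_pos":[45,1,-85],"angular":[0,0,0],"fingers":0},{"delta_pos":[55,1,-85],"angular":[0,0,0],"fingers":0},{"delta_pos":[60,1,-85],"angular":[0,0,0],"fingers":0}]'; python3 tray.py
```

```text
time_s: 20.15
eef_pos: [461.8, 299.9, 46.9]
ee_rot: [0.3, 0.013, 0.954, 0.004]
force: [-4.6, 1.0, 0.7]
grip_width: -0.0
grip_force: 1.3
[267.08002 248.56   ] [[533.5, 327.3, 66.0], [630.7, 324.3, 66.0], [627.5, 265.5, 66.0], [530.5, 269.3, 66.0]]
[462.17885589 299.90482123  46.94906339] [-0.3914296  -0.62212809 -0.21367883]
```

```bash
python3 -m jog '[{"delta_pos":[8,0,0],"angular":[0,0,0],"fingers":0},{"delta_pos":[18,0,0],"angular":[0,0,0],"fingers":0},{"delta_pos":[30,-1,0],"angular":[0,0,0],"fingers":0},{"delta_pos":[42,-1,0],"angular":[0,0,0],"fingers":0},{"delta_pos":[54,-1,0],"angular":[0,0,0],"fingers":0},{"delta_pos":[66,-2,0],"angular":[0,0,0],"fingers":0},{"delta_pos":[78,-2,0],"angular":[0,0,0],"fingers":0},{"delta_pos":[90,-3,0],"angular":[0,0,0],"fingers":0},{"delta_pos":[100,-3,0],"angular":[0,0,0],"fingers":0},{"delta_pos":[108,-3,0],"angular":[0,0,0],"fingers":0}]'
```

```text
time_s: 21.45
eef_pos: [569.5, 296.8, 46.6]
ee_rot: [0.299, 0.013, 0.954, 0.004]
force: [-3.3, -1.9, -0.7]
grip_width: -0.001
grip_force: 1.8
```

```bash
python3 -m jog '[{"delta_pos":[6,0,0],"angular":[0,0,0],"fingers":0},{"delta_pos":[12,0,0],"angular":[0,0,0],"fingers":0},{"delta_pos":[18,-1,0],"angular":[0,0,0],"fingers":0},{"delta_pos":[24,-1,0],"angular":[0,0,0],"fingers":0},{"delta_pos":[30,-1,0],"angular":[0,0,0],"fingers":0},{"delta_pos":[35,-1,0],"angular":[0,0,0],"fingers":0},{"delta_pos":[38,-1,0],"angular":[0,0,0],"fingers":0}]'
```

```text
time_s: 22.32
eef_pos: [607.5, 295.8, 46.8]
ee_rot: [0.299, 0.013, 0.954, 0.004]
force: [-3.4, -2.4, -4.7]
grip_width: -0.004
grip_force: 2.7
```

```bash
python3 -m jog '[{"delta_pos":[2,0,0],"angular":[0,0,0],"fingers":0},{"delta_pos":[4,0,0],"angular":[0,0,0],"fingers":0},{"delta_pos":[6,0,0],"angular":[0,0,0],"fingers":0},{"delta_pos":[6,0,0],"angular":[0,0,0],"fingers":0}]';python3 -m jog '[{"delta_pos":[2,0,0],"angular":[0,0,0],"fingers":0},{"delta_pos":[2,0,0],"angular":[0,0,0],"fingers":0}]'
```

```text
time_s: 22.82
eef_pos: [611.7, 296.0, 46.1]
ee_rot: [0.298, 0.013, 0.954, 0.003]
force: [-14.0, -2.1, -2.5]
grip_width: -0.005
grip_force: 6.2
time_s: 23.08
eef_pos: [612.5, 296.2, 45.4]
ee_rot: [0.297, 0.013, 0.955, 0.003]
force: [-21.6, -1.2, -0.9]
grip_width: -0.001
grip_force: 9.0
```

The hard stop came at the predicted place. Withdraw and check.

```bash
python3 -m jog '[{"delta_pos":[-8,0,0],"angular":[0,0,0],"fingers":0},{"delta_pos":[-30,0,0],"angular":[0,0,0],"fingers":0},{"delta_pos":[-70,0,10],"angular":[0,0,0],"fingers":0},{"delta_pos":[-110,0,50],"angular":[0,0,0],"fingers":0},{"delta_pos":[-150,0,100],"angular":[0,0,0],"fingers":0},{"delta_pos":[-190,0,140],"angular":[0,0,0],"fingers":0},{"delta_pos":[-230,0,170],"angular":[0,0,0],"fingers":0},{"delta_pos":[-250,30,190],"angular":[0,0,0],"fingers":0},{"delta_pos":[-260,60,200],"angular":[0,0,0],"fingers":0},{"delta_pos":[-260,60,200],"angular":[0,0,0],"fingers":0}]'
python3 - <<'E'
from h import *
c=cam('scene');t=cam('top')
cv2.imwrite('pics/end.png',np.vstack([cv2.resize(c['pixels'][130:400,200:520],(640,400))[:300],t['pixels'][150:360][:, :640]]))
E
```

```text
time_s: 24.32
eef_pos: [355.5, 358.4, 249.7]
ee_rot: [0.302, 0.012, 0.953, 0.007]
force: [0.2, 0.1, 0.5]
grip_width: -0.005
grip_force: 0.0
```

View pics/end.png

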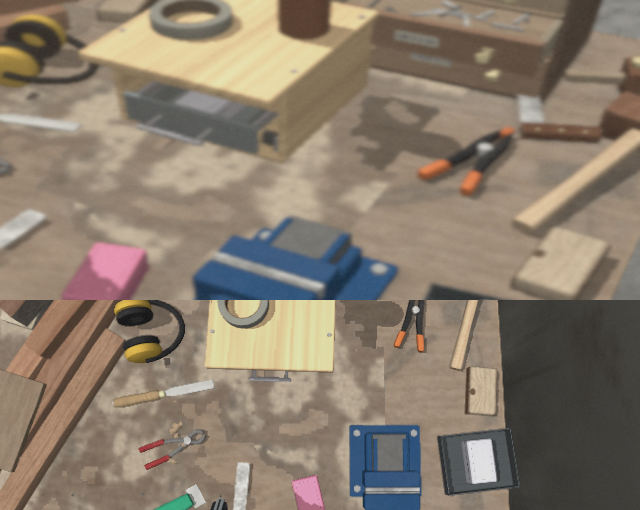

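The tray is shut with the tin visible behind its panel. The handle bar is at about (269,379) in the lower half, and the empty tin lies flat in the box at (481,461). I'll check the bar's x before handing in.

Run:
```python
from h import *
t=cam('top'); print(ray(t,[[269,229]],48), proj(t,[[628,294.5,48],[618,294.5,48]]))
g=cv2.cvtColor(t['pixels'],cv2.COLOR_BGR2GRAY)[219:236,255:285].mean(1);print(g.round())
```

```text
[[629.03145218 295.3220773   48.        ]] [[269.33847615 229.43129566]
 [269.25344586 233.61364831]]
[144. 111. 141. 141. 141. 142. 139. 132. 107. 112. 126. 142. 125. 137.
 136. 136. 137.]
```

```bash
python3 -c "
from rig import ctrl;print(ctrl.finish_job())"
```

```text
the job is handed in; nothing more can be done
None
```

The full tin is flat in the tray's front bay, the empty tin is flat in the empties box, the tray was released and pushed to its home stop, and the job is handed in (no verdict was returned).

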